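# Hold the test-rig guard gate open

## Task

Open the guard gate so that a colleague can reach the test rig. First squeeze the catch on the fixed fence fully in (it stays in), only then squeeze the catch on the gate itself, swing the gate out towards you past its detent until it stands about square to the fence, and finish while still holding it wide open there, because it springs back. Leave the loose things on the bench where they are.

Things in the scene. Friction and masses are not known exactly. Their poses are not given: they have to be found in the camera images.
- guard: low guard fence of a test rig, fixed, turned up to 0.25 rad: aluminium frame 150 mm high on a steel plate (own x -85 to 235, y -280 to 140 mm, 8 mm thick). Origin at table level under the closed gate's middle; x points through the gate away from the robot, y left along the front, z up. Front (x=0, 15 mm thick): hinged barred gate y -100 to 100, right of it a fixed clear panel to y -280
- gate_hinge (a point): the gate's upright hinge axis at the gate's left end, guard (0, 100, 150) mm. The gate leaf is 200 mm long from here, 30 to 150 mm above the table, about 0.45 kg. A spring pulls it shut at every angle (0.1 N m closed, 0.3 N m wide); the hinge is damped, so it drifts rather than slams
- gate (a joint): gate angle, rad: 0 closed, grows as the free right end swings out towards the robot (clockwise from above), stop 1.65. Gives under 0.03 until both catches are withdrawn. A sprung plunger in the plate makes a detent: resistance from about 0.5 rad, peak 5 to 8 N at the gate catch, over by 0.8; left alone beyond, the gate springs back to rest on the detent at about 0.75
- fence_catch_grip (a point): grip point of the squeeze catch on top of the FIXED panel, guard (0, -200, 180) mm, axes as the guard's: midway between two upright black tabs side by side along y, 50 mm over their outsides. Each tab: 24 mm along x, 8 mm along y, 156 to 201 mm above the table. A fixed 12 mm wide post, top at 186 mm, stands between them
- fence_catch (a joint): how far each tab of the fence catch is squeezed in, m: 0 bolted, 0.010 fully in (30 mm over the outsides). The tabs are geared and move in together; about 4 N friction, no spring: they stay where left. Frees the gate from about 0.006
- gate_catch_grip (a point): grip point of an equal squeeze catch on top of the GATE, carried round by it: 135 mm from the hinge axis, 180 mm above the table, midway between its two tabs, which stand side by side along the gate's length (tabs, post and heights as on the fence catch). Axes as the gate's: y along the gate towards the hinge; equal to the guard's axes when closed
- gate_catch (a joint): how far each tab of the gate catch is squeezed in, m: 0 bolted, 0.010 fully in (30 mm over the outsides). The tabs move in together; sprung (5 N at first, 9 N fully in): comes out again when let go. Clears its keeper from about 0.006; keep it squeezed until the gate is over 0.12 rad open
- elbow: brass elbow fitting, arms 30-34 mm, 20 mm high, lying inside the guard behind the gate; bystander
- tee: brass tee fitting 50 x 37 mm, 18 mm high, lying on the base plate in front of the fixed fence; bystander
- gauge: round pressure gauge 60 mm across, 28 mm high, lying face up on the table to the right; bystander
- wrench: open-ended spanner lying on the table to the right; bystander
- screwdriver: screwdriver lying on the table to the right; bystander
- spool: wooden spool 70 mm across, 46 mm high, on the table to the left; bystander
- can: aluminium can 66 mm across, 170 mm high, standing on the table to the left; bystander

How it is judged:
On the way, in this order (a step that is already met when the one before it is completed fails the run):
1. the fence catch is squeezed in, gate still shut (value of joint fence_catch above 0.007 m and value of joint gate below 0.1 rad), for 0.1 s.
2. then the gate catch is squeezed in, gate still about shut (value of joint each of gate_catch, fence_catch above 0.006 m and value of joint gate below 0.15 rad), for 0.05 s.
3. the gate is swung past its detent (value of joint gate above 0.85 rad), for 0.1 s.
At the end, for the whole second after the job is handed in: gate open by at least 1.25 rad (72 degrees) and still (under 0.15 rad/s), the fingers in contact with the gate or its catch with more than 0.5 N, the fence catch still squeezed in (over 6 mm a tab), every loose thing within 30 mm of where it was (value of joint gate above 1.25 rad and velocity of joint gate between -0.15 and 0.15 rad/s and value of joint fence_catch above 0.006 m and contact force between the fingers and gate above 0.5 N and not (distance of elbow from where it was at the start of the episode above 0.03 m) and not (distance of tee from where it was at the start of the episode above 0.03 m) and not (distance of gauge from where it was at the start of the episode above 0.03 m) and not (distance of wrench from where it was at the start of the episode above 0.03 m) and not (distance of screwdriver from where it was at the start of the episode above 0.03 m) and not (distance of spool from where it was at the start of the episode above 0.03 m) and not (distance of can from where it was at the start of the episode above 0.03 m)); the arm keeps its last pose, push and grip.
It fails at once if the gate catch is squeezed before the fence catch is in (value of joint gate_catch above 0.005 m and value of joint fence_catch below 0.005 m).
It fails at once if a bystander is moved more than 30 mm (distance of any of elbow, tee, gauge, wrench, screwdriver, spool, can from where it was at the start of the episode above 0.03 m).
It also fails if it takes over 40 s, if anything falls off the work surface, if the arm or the gripper's body presses on something with over 40 N, if the wrist force passes 120 N, or if a joint passes its speed limit or range.

## Robot

A 6-joint arm with a two-finger parallel gripper is mounted at the origin on the work surface. World frame = base frame: x ahead of the robot, y to its left, z up, the work surface at z = 0. Lengths are in m, angles in rad, forces in N, time in s.
With the tool pointing down it reaches from about 0.25 to 0.725 m from the base axis. Payload 4 kg.
Tool frame: the origin (TCP) lies on the front face of the gripper's body, between the roots of the fingers; the fingertips stand 73 mm ahead of it and the grasp point (between the pads) lies 54 mm ahead of it; z points along the fingers, y is the line along which they close (so a half turn about z gives the same grasp; the last joint's range is limited). The gripper opens to 85 mm and grips with 20 to 120 N. Pads are 22 mm wide; open, the fingers measure 114 mm over their backs; the gripper's body (76 mm by 85 mm) begins 54 mm behind the grasp point. The pads swing forward as they close: fully open they stand 13 mm farther back than shut.
Start: joints at [1.332, 0.241, 0.005, 1.335, 0, 1.571], TCP at [0.118, 0.486, 0.304] pointing down, gripper open.
Joint ranges: [-2.72, 2.72], [-1.05, 1.87], [-1.09, 1.28], [-1.99, 2.15], [-1.42, 1.44], [-3.14, 3.14]. Speed limits (rad/s): [2.79, 2.79, 3.14, 3.14, 3.14, 3.14].

## Interface

Orientations are given as a unit quaternion [x, y, z, w].
In Python, from workcell import bot gives the robot as it stands. The module is installed in compiled form; this text tells all that it offers.
- The arm moves only by the tool step_arm, never from a script. Its argument "rows" is a list of rows, each a list of 2 entries, a list of its own where there are three numbers: the shift along the tool's x, y, z in mm, then the turn about the tool's z in degrees. A call has 1 to 12 rows; each row is the pose to reach, as a shift and turn from the pose commanded when the call began, along the tool's axes at that moment; what a row does not reach only later rows make up. A row lasts 1/8 s, in which the tool goes at most 62.5 mm and 10.7 degrees, less where a joint would pass 70% of its speed; a pose out of reach is approached as far as the arm can. A call with a gripper value outside its range is refused whole. "claw" is the gripper's target within -1 to 1 (shut at 1, half-way at 0, fully open at -1), set as the call begins (left out, the last holds). The fingers move at their own pace and stop on an object; the grip force is fixed at half the most. Time passes only in rows, so rows that repeat a pose let the fingers close. It gives the time, the measured TCP pose, the force, the opening and the grip force at its end, in the units of the state.
- bot.get_obs(): the state, without advancing time (a new reading comes with each control period).
- bot.camera(name): name is "scene" or "top" or "wrist"; returns (picture, depth): 400x640x3 uint8, red, green, blue; 400x640 float32, m along the optical axis (not along the pixel's ray), 0 where there is no reading.
- bot.camera_params(name): a dict with "fx", "fy", "cx", "cy" (pixels), "pose" (4x4, takes a point from camera to world coordinates). Camera axes: x right, y up, looking along -z (the intrinsics and any distortion apply to the point x, -y, -z); pixel columns grow to the right and rows downward; lengths in m; the calibration is good to about 2 mm. A picture is of the moment at which its call begins: read the wrist's pose just before it. camera_params takes no time and is no camera call; for the wrist camera it gives the pose at the moment of the call.
- bot.job_done(): hands the job in; it is judged then, once.
Trained networks look in the newest picture that a camera, given by its name, has taken for a name from the list of things; names that differ only in an ending like _2 or _b are one class to them, and where a whole thing is asked for, a point or a joint stands for the part that bears it (a point fixed in the world has none). Each returns a list of dicts, best first, with "score" (0 to 1); they miss things now and then, are a little off and sometimes report something else, mostly with a low value. They report only what shows in the picture. A call takes as long as a camera call.
- bot.trace(target, camera): "pixels" (400x640 bool, what is visible of it) and "uv" ([column, row] in pixels, amid what is visible of it).
The state is a dict: "clock": time; "joint_pos": joint angles; "joint_vel": joint speeds; "tau": joint torques, N m; "eef_pos": TCP position; "tool_rot": TCP orientation; "ft_force": force on the tool from outside, world axes, zero at the start; "ft_torque": the same for the moment, N m; "grip_width": finger opening in m; "grasp_force": force on a finger pad.
Only numpy, scipy, OpenCV 4.12 (cv2) and the standard library are available. Lean on these libraries where they do the work, as an engineer would, in place of code of your own. Each camera call takes 0.05 s, during which the arm holds its last target. There are 200 camera calls.

## Working session

There is one attempt and no reset: what is moved stays moved. The work goes in short steps, Python scripts to look and compute and a tool call to move; the robot and the scene stay as the last step left them, time stands still between calls to the robot, and variables do not carry over. Pictures are saved under pics/ and viewed, at most 10 in all, crops included, and the job is handed in when it is done.

Besides the shell and the picture viewer there is one more tool, called after "Emit:" as name(argument=value, ...), one argument or row to a line, values as JSON. step_arm: Moves the arm, as the interface text tells. Its arguments: {"type":"object","properties":{"rows":{"type":"array"},"claw":{"type":"number"}},"required":["rows"]}

```bash
mkdir -p pics; cat > h.py <<'E'
import numpy as np, cv2
from workcell import bot
def P(name,uv,d,par=None):
    c=par or bot.camera_params(name); u,v=uv
    p=np.array([(u-c["cx"])/c["fx"]*d,-(v-c["cy"])/c["fy"]*d,-d,1])
    return (c["pose"]@p)[:3]
def cloud(name,mask,depth):
    c=bot.camera_params(name); v,u=np.nonzero(mask&(depth>0)); d=depth[v,u]
    p=np.stack([(u-c["cx"])/c["fx"]*d,-(v-c["cy"])/c["fy"]*d,-d,np.ones_like(d)])
    return (c["pose"]@p)[:3].T
E
python3 - <<'E'
from h import *
o=bot.get_obs(); print(o)
for n in ("scene","top"):
    im,d=bot.camera(n); cv2.imwrite(f"pics/{n}0.png",im[:,:,::-1]); print(n,bot.camera_params(n))
    for t in ("fence_catch_grip","gate_catch_grip","guard","gate"):
        for r in bot.trace(t,n)[:3]:
            p=cloud(n,r["pixels"],d)
            print(t,round(r["score"],2),np.round(r["uv"]),r["pixels"].sum(),np.round(np.median(p,0),3),np.round(np.percentile(p,[2,98],axis=0),3).tolist())
E
```

```text
{'clock': 0.0, 'joint_pos': array([1.33200611e+00, 2.41420157e-01, 3.69692293e-03, 1.33519575e+00,
       4.58381010e-06, 1.57082059e+00]), 'joint_vel': array([ 0.00121087,  0.0012486 ,  0.0001502 ,  0.00069849,  0.00046514,
       -0.00082793]), 'tau': array([-1.29696684e-05, -3.72318828e+01,  2.52408099e+01,  1.69316644e-02,
        5.49058313e-05,  3.48583072e-06]), 'eef_pos': array([0.11814673, 0.48533652, 0.30299879]), 'tool_rot': array([ 1.19123627e-01,  9.92878862e-01, -1.05350330e-03, -1.28679626e-04]), 'ft_force': array([ 0.11687182,  0.42581882, -0.86716466]), 'ft_torque': array([0.04900346, 0.02886938, 0.01563039]), 'grasp_force': 0.0, 'grip_width': 0.08584897920742574}
scene {'fx': 507.6067474581017, 'fy': 507.6067474581017, 'cx': 314.9433264918474, 'cy': 212.93625506294816, 'pose': array([[-0.01442703, -0.79033594,  0.61250385,  1.42835455],
       [ 0.99988903, -0.01367811,  0.0059022 ,  0.03602152],
       [ 0.00371317,  0.61252103,  0.79044557,  1.31409814],
       [ 0.        ,  0.        ,  0.        ,  1.        ]])}
fence_catch_grip 0.93 [325. 289.] 16452 [0.705 0
[... 519 characters left out ...]
323.6490330396091, 'cy': 198.83314733093513, 'pose': array([[-0.01947328,  0.98396898, -0.17727335,  0.27594513],
       [-0.9998082 , -0.01879504,  0.00550453,  0.0307994 ],
       [ 0.00208442,  0.17734654,  0.98414626,  1.54689259],
       [ 0.        ,  0.        ,  0.        ,  1.        ]])}
fence_catch_grip 0.67 [308. 148.] 16063 [0.718 0.066 0.014] [[0.544, -0.134, 0.002], [0.845, 0.261, 0.164]]
gate_catch_grip 0.68 [285. 171.] 1125 [0.622 0.133 0.146] [[0.609, 0.045, 0.009], [0.644, 0.24, 0.202]]
guard 0.8 [303. 144.] 16545 [0.717 0.068 0.014] [[0.542, -0.134, 0.001], [0.846, 0.264, 0.163]]
gate 0.76 [284. 166.] 1065 [0.622 0.136 0.146] [[0.609, 0.048, 0.006], [0.646, 0.237, 0.202]]
```

```bash
python3 - <<'E'
from h import *
for n in ("scene","top"):
    im,d=bot.camera(n)
    p=cloud(n,np.ones_like(d,bool),d)
    for lo,hi,nm in ((.188,.21,"tabs"),(.14,.156,"rail")):
        q=p[(p[:,0]>.5)&(p[:,0]<.72)&(p[:,1]>-.2)&(p[:,1]<.29)&(p[:,2]>lo)&(p[:,2]<hi)]
        if nm=="tabs":
            for lab in sorted(set(np.round(q[:,1]/.008).astype(int))):
                s=q[np.round(q[:,1]/.008).astype(int)==lab]; print(n,len(s),np.round(s.mean(0),4),np.round(s.min(0)[:2],3),np.round(s.max(0)[:2],3))
        else:
            q=q[np.abs(q[:,0]-.62)<.06]; print(n,"rail",len(q),np.round(np.polyfit(q[:,1],q[:,0],1),4),np.round(np.percentile(q,[1,99],axis=0),3).tolist())
    big=cv2.resize(im[100:330,190:460] if n=="scene" else im[60:260,190:460],None,fx=2.2,fy=2.2); cv2.imwrite(f"pics/{n}1.png",big[:,:,::-1])
E
```

```text
scene 1 [ 0.6234 -0.0849  0.2018] [ 0.623 -0.085] [ 0.623 -0.085]
scene 32 [ 0.6148 -0.0802  0.2001] [ 0.601 -0.084] [ 0.627 -0.077]
scene 1 [ 0.6018 -0.076   0.191 ] [ 0.602 -0.076] [ 0.602 -0.076]
scene 6 [ 0.6115 -0.0636  0.1898] [ 0.607 -0.065] [ 0.619 -0.062]
scene 3 [ 0.6167 -0.057   0.1886] [ 0.613 -0.059] [ 0.62  -0.056]
scene 27 [ 0.6173 -0.0389  0.2009] [ 0.601 -0.042] [ 0.628 -0.036]
scene 5 [ 0.6066 -0.0343  0.1985] [ 0.604 -0.035] [ 0.61  -0.034]
scene 18 [0.6219 0.0817 0.1973] [0.607 0.08 ] [0.632 0.083]
scene 15 [0.6183 0.0865 0.2004] [0.604 0.085] [0.63  0.089]
scene 2 [0.6153 0.0997 0.1881] [0.61 0.1 ] [0.62 0.1 ]
scene 4 [0.6255 0.1056 0.1896] [0.621 0.102] [0.629 0.108]
scene 1 [0.6134 0.1107 0.188 ] [0.613 0.111] [0.613 0.111]
scene 10 [0.6221 0.1235 0.1981] [0.61  0.123] [0.631 0.124]
scene 19 [0.6223 0.1276 0.1995] [0.607 0.126] [0.633 0.129]
scene rail 922 [0.0223 0.6251] [[0.597, -0.14, 0.141], [0.677, 0.267, 0.156]]
top 29 [ 0.6155 -0.0792  0.2012] [ 0.603 -0.083] [ 0.629 -0.076]
top 1 [ 0.6179 -0.064   0.1888] [ 0.618 -0.064] [ 0.618 -0.064]
top 3 [ 0.617  -0.0566  0.1893] [ 0.609 -0.059] [ 0.623 -0.053]
top 27 [ 0.6177 -0.0391  0.1996] [ 0.606 -0.042] [ 0.63  -0.036]
top 11 [ 0.6167 -0.0342  0.195 ] [ 0.606 -0.036] [ 0.629 -0.033]
top 11 [0.6204 0.0823 0.2008] [0.61  0.082] [0.634 0.083]
top 21 [0.6213 0.0863 0.2003] [0.609 0.085] [0.635 0.088]
top 5 [0.6193 0.1046 0.1893] [0.615 0.102] [0.624 0.107]
top 3 [0.6239 0.11   0.1893] [0.619 0.11 ] [0.629 0.11 ]
top 10 [0.6233 0.123  0.1979] [0.611 0.122] [0.634 0.123]
top 29 [0.6223 0.1281 0.2007] [0.612 0.125] [0.636 0.132]
top rail 895 [0.03   0.6241] [[0.601, -0.138, 0.141], [0.677, 0.269, 0.156]]
```

View pics/top0.png

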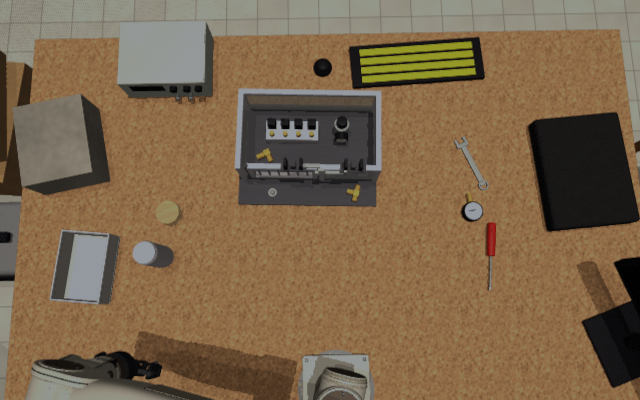

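View pics/scene1.png

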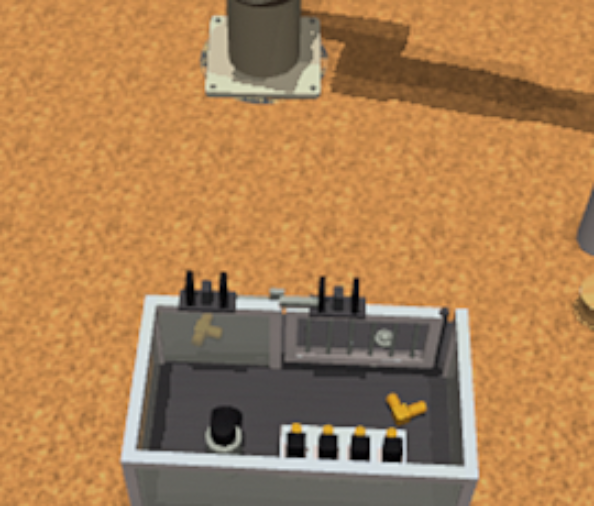

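Top view: the fence catch is at about (354,165), the gate catch at (292,163), the tee at (355,192) in front of the fixed panel, and the can at (148,253). From depth, the fence catch is at (0.616, -0.059) and the gate catch at (0.622, 0.106). They are 165 mm apart, as the given sizes require, and the guard yaw is about -0.03 rad.

Emit:
step_arm(
  rows=[
    [[-30,-20,0],0],
    [[-80,-54,0],0],
    [[-135,-91,0],-1],
    [[-190,-127,0],-2],
    [[-245,-164,0],-4],
    [[-300,-201,0],-6],
    [[-355,-238,0],-8],
    [[-410,-275,0],-10],
    [[-465,-312,0],-11.8],
    [[-520,-349,0],-11.8],
    [[-570,-382,0],-11.8],
    [[-595,-399,0],-11.8],
  ],
  claw=-1,
)

```text
clock: 2.1
eef_pos: [0.6033, -0.0446, 0.3039]
tool_rot: [0.017, 1.0, 0.0, 0.0]
ft_force: [-0.6, -0.2, -0.3]
grip_width: 0.0853
grasp_force: 0.0
```

Emit:
step_arm(
  rows=[
    [[-10,-10,0],0],
    [[-14,-14,0],0],
    [[-14,-14,0],0],
    [[-14,-14,0],0],
  ],
)

```text
clock: 2.6
eef_pos: [0.6149, -0.0557, 0.3045]
tool_rot: [0.015, 1.0, 0.0, 0.0]
ft_force: [0.1, -0.4, -0.9]
grip_width: 0.0851
grasp_force: 0.0
```

```bash
cat >> h.py <<'E'
from scipy.spatial.transform import Rotation as Ro
def st():
    o=bot.get_obs(); R=Ro.from_quat(o["tool_rot"]).as_matrix()
    print("t",round(o["clock"],2),"j",np.round(o["joint_pos"],2),"p",np.round(o["eef_pos"],4),"F",np.round(o["ft_force"],1),"w",o["grip_width"],o["grasp_force"],"yyaw",np.degrees(np.arctan2(R[1,1],R[0,1])))
    return o,R
E
python3 - <<'E'
from h import *
o,R=st()
im,d=bot.camera("wrist"); cv2.imwrite("pics/w1.png",im[:,:,::-1])
p=cloud("wrist",np.ones_like(d,bool),d)
q=p[(p[:,0]>.5)&(p[:,0]<.72)&(p[:,1]>-.15)&(p[:,1]<.2)&(p[:,2]>.192)&(p[:,2]<.207)]
for y0 in (-.08,-.039,.085,.1265):
    s=q[np.abs(q[:,1]-y0)<.012]; 
    if len(s): print(len(s),np.round(np.percentile(s,[1,50,99],axis=0),4).tolist())
T=np.array([.6165,-.059,.237]); print(R.T@(T-o["eef_pos"]))
E
```

```text
t 2.6 j [-0.09  0.48  0.35  1.44  0.   -0.06] p [ 0.6149 -0.0557  0.3045] F [ 0.1 -0.4 -0.9] w 0.08505485608848805 0.0 yyaw 88.22751329991048
685 [[0.603, -0.0818, 0.1926], [0.6134, -0.0774, 0.201], [0.6273, -0.0734, 0.2024]]
661 [[0.6046, -0.0402, 0.1927], [0.6148, -0.0361, 0.201], [0.6286, -0.0316, 0.2025]]
1059 [[0.6092, 0.082, 0.1923], [0.62, 0.0843, 0.2004], [0.6331, 0.0914, 0.2024]]
836 [[0.6106, 0.1239, 0.1922], [0.6238, 0.1254, 0.198], [0.6345, 0.1306, 0.2022]]
[-0.00170064 -0.00330832  0.06745076]
```

View pics/w1.png

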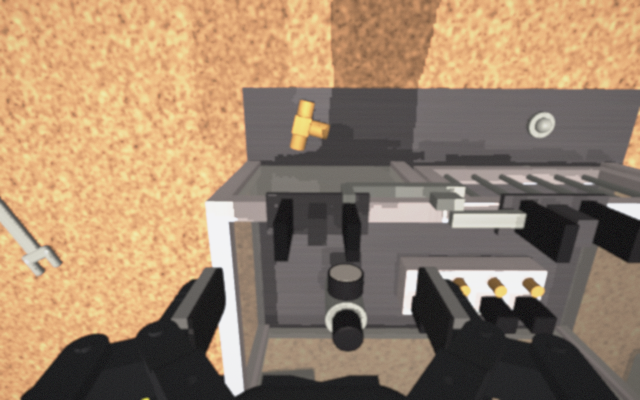

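Wrist view: the open fingers straddle the fence catch, whose tabs are at columns 283 and 351. The gate catch is clear of them to the right. Going down and squeezing.

Emit:
step_arm(
  rows=[
    [[-1,-2,15],0],
    [[-1,-2,35],0],
    [[-1,-2,55],0],
    [[-1,-2,67],0],
    [[-1,-2,67],0],
  ],
)

```text
clock: 3.28
eef_pos: [0.6157, -0.0589, 0.2354]
tool_rot: [0.016, 1.0, 0.0, -0.001]
ft_force: [0.3, 0.2, 1.0]
grip_width: 0.0853
grasp_force: 0.0
```

Emit:
step_arm(
  rows=[
    [[0,0,0],0],
    [[0,0,0],0],
    [[0,0,0],0],
    [[0,0,0],0],
    [[0,0,0],0],
    [[0,0,0],0],
    [[0,0,0],0],
    [[0,0,0],0],
  ],
  claw=1,
)

```text
clock: 4.28
eef_pos: [0.6171, -0.0581, 0.2389]
tool_rot: [0.016, 1.0, 0.001, 0.002]
ft_force: [0.0, 3.9, 5.5]
grip_width: 0.0256
grasp_force: 62.0
```

Emit:
step_arm(
  rows=[
    [[0,0,0],0],
    [[0,0,0],0],
    [[0,0,0],0],
    [[0,0,0],0],
    [[0,0,0],0],
    [[0,0,-25],0],
    [[0,0,-55],0],
    [[0,0,-65],0],
  ],
  claw=-1,
)

```text
clock: 5.28
eef_pos: [0.6172, -0.0592, 0.3041]
tool_rot: [0.016, 1.0, -0.0, 0.002]
ft_force: [-0.1, 0.0, -0.0]
grip_width: 0.0854
grasp_force: 0.0
```

```bash
python3 - <<'E'
from h import *
o,R=st()
im,d=bot.camera("wrist"); cv2.imwrite("pics/w2.png",im[:,:,::-1])
p=cloud("wrist",np.ones_like(d,bool),d)
q=p[(p[:,0]>.595)&(p[:,0]<.64)&(p[:,1]>-.15)&(p[:,1]<.2)&(p[:,2]>.192)&(p[:,2]<.207)]
for y0 in (-.057,.106):
    s=q[np.abs(q[:,1]-y0)<.035]; print(len(s),np.round(np.percentile(s,[1,50,99],axis=0),4).tolist())
T=np.array([.622,.106,.304]); print(R.T@(T-o["eef_pos"]))
E
```

```text
t 5.28 j [-0.1   0.48  0.36  1.44 -0.   -0.06] p [ 0.6172 -0.0592  0.3041] F [-0.1  0.  -0. ] w 0.08540836459455754 0.0 yyaw 88.11042921875732
1314 [[0.6035, -0.0716, 0.1925], [0.6141, -0.0501, 0.2013], [0.6281, -0.0419, 0.2028]]
1625 [[0.6092, 0.0823, 0.1921], [0.622, 0.0873, 0.1989], [0.6343, 0.1266, 0.2026]]
[7.01492393e-04 1.65315872e-01 6.07379502e-05]
```

View pics/w2.png

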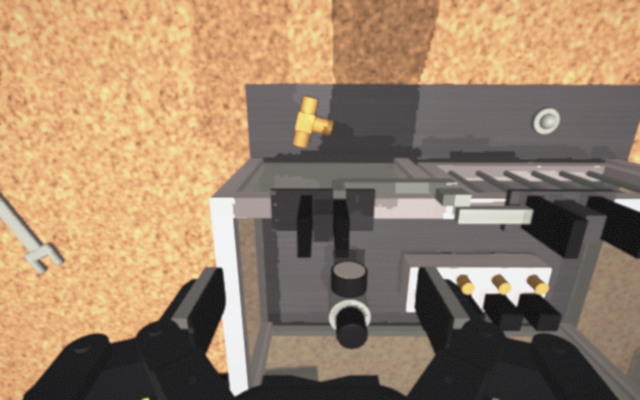

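The fence tabs now span 30 mm (columns 305 and 342), so the fence catch is fully in and stays there. On to the gate catch.

Emit:
step_arm(
  rows=[
    [[0,20,0],0],
    [[0,65,0],0],
    [[0,115,0],0],
    [[0,150,0],0],
    [[0,165,0],0],
    [[0,165,0],0],
    [[0,165,20],0],
    [[0,165,45],0],
    [[0,165,63],0],
    [[0,165,65],0],
    [[0,165,65],0],
  ],
)

```text
clock: 6.7
eef_pos: [0.6221, 0.1048, 0.2374]
tool_rot: [0.017, 1.0, -0.0, 0.0]
ft_force: [-0.2, 1.0, 1.0]
grip_width: 0.0857
grasp_force: 0.0
```

Emit:
step_arm(
  rows=[
    [[0,0,0],0],
    [[0,0,0],0],
    [[0,0,0],0],
    [[0,0,0],0],
    [[0,0,0],0],
    [[0,0,0],0],
    [[0,0,0],0],
  ],
  claw=1,
)

```text
clock: 7.58
eef_pos: [0.6226, 0.1068, 0.2393]
tool_rot: [0.016, 1.0, 0.001, 0.002]
ft_force: [0.8, 3.2, 7.0]
grip_width: 0.0252
grasp_force: 61.5
```

```bash
python3 - <<'E'
from h import *
o,R=st()
# arc about the hinge in tool axes: hinge is L along +y of tool
L=135
for a in range(0,88,4):
    t=np.radians(a); v=np.array([0,-L])  # tool frame: x toward robot, y toward hinge; turn + = clockwise from above
    print(a,np.round([L*np.sin(t),L-L*np.cos(t)],1))
E
```

```text
t 7.58 j [0.17 0.53 0.27 1.3  0.   0.2 ] p [0.6226 0.1068 0.2393] F [0.8 3.2 7. ] w 0.025167222394702864 61.45069420337677 yyaw 88.1652955486759
0 [0. 0.]
4 [9.4 0.3]
8 [18.8  1.3]
12 [28.1  3. ]
16 [37.2  5.2]
20 [46.2  8.1]
24 [54.9 11.7]
28 [63.4 15.8]
32 [71.5 20.5]
36 [79.4 25.8]
40 [86.8 31.6]
44 [93.8 37.9]
48 [100.3  44.7]
52 [106.4  51.9]
56 [111.9  59.5]
60 [116.9  67.5]
64 [121.3  75.8]
68 [125.2  84.4]
72 [128.4  93.3]
76 [131.  102.3]
80 [132.9 111.6]
84 [134.3 120.9]
```

Emit:
step_arm(
  rows=[
    [[2.4,0,0],1],
    [[7,0.2,0],3],
    [[14.1,0.7,0],6],
    [[21.1,1.7,0],9],
    [[28.1,3,0],12],
    [[37.2,5.2,0],16],
    [[46.2,8.1,0],20],
    [[50.6,9.8,0],22],
    [[54.9,11.7,0],24],
    [[54.9,11.7,0],24],
  ],
)

```text
clock: 8.82
eef_pos: [0.5683, 0.1199, 0.2392]
tool_rot: [0.223, 0.975, 0.001, 0.002]
ft_force: [1.3, 1.1, 7.8]
grip_width: 0.0252
grasp_force: 61.5
```

```bash
python3 - <<'E'
from h import *
o,R=st()
h=np.array([.6267,.2413]); v=o["eef_pos"][:2]-h; print(np.linalg.norm(v), "gate deg", -88.17+180+np.degrees(np.arctan2(v[1],v[0]))*-1-180+0, np.degrees(np.arctan2(v[1],v[0])))
E
```

```text
t 8.82 j [ 0.21  0.43  0.11  1.24 -0.    0.66] p [0.5683 0.1199 0.2392] F [1.3 1.1 7.8] w 0.02522154766583287 61.49738788604736 yyaw 64.17738968832334
0.1346709922822163 gate deg 27.518588823579478 -115.68858882357947
```

The gate follows at 24° with low force and the hinge radius checks at 134.7 mm. Continuing through the detent.

Emit:
step_arm(
  rows=[
    [[4.7,0.1,0],2],
    [[11.8,0.5,0],5],
    [[18.8,1.3,0],8],
    [[28.1,3,0],12],
    [[37.2,5.2,0],16],
    [[46.2,8.1,0],20],
    [[54.9,11.7,0],24],
    [[63.4,15.8,0],28],
    [[67.5,18.1,0],30],
    [[69.5,19.3,0],31],
    [[69.5,19.3,0],31],
  ],
)

```text
clock: 10.2
eef_pos: [0.5139, 0.1672, 0.2392]
tool_rot: [0.476, 0.88, 0.001, 0.002]
ft_force: [-0.6, -0.5, 8.8]
grip_width: 0.0252
grasp_force: 61.7
```

Emit:
step_arm(
  rows=[
    [[4.7,0.1,0],2],
    [[11.8,0.5,0],5],
    [[18.8,1.3,0],8],
    [[28.1,3,0],12],
    [[37.2,5.2,0],16],
    [[46.2,8.1,0],20],
    [[54.9,11.7,0],24],
    [[63.4,15.8,0],28],
    [[67.5,18.1,0],30],
    [[67.5,18.1,0],30],
    [[67.5,18.1,0],30],
    [[67.5,18.1,0],30],
  ],
)

```text
clock: 11.7
eef_pos: [0.4917, 0.2335, 0.2392]
tool_rot: [0.687, 0.726, 0.001, 0.001]
ft_force: [-3.2, -0.9, 10.5]
grip_width: 0.0256
grasp_force: 61.8
```

```bash
python3 - <<'E'
from h import *
o,R=st()
h=np.array([.6267,.2413]); v=o["eef_pos"][:2]-h; print(np.linalg.norm(v), "gate deg", -91.83-np.degrees(np.arctan2(v[1],v[0])))
im,d=bot.camera("top"); cv2.imwrite("pics/top2.png",cv2.resize(im[60:260,130:520],None,fx=2,fy=2)[:,:,::-1])
im,d=bot.camera("scene"); cv2.imwrite("pics/scene2.png",cv2.resize(im[100:330,190:460],None,fx=2.2,fy=2.2)[:,:,::-1])
E
```

```text
t 11.7 j [ 0.44  0.36  0.    1.21 -0.    1.96] p [0.4917 0.2335 0.2392] F [-3.2 -0.9 10.5] w 0.02561150257641448 61.82938814163208 yyaw 3.181548914979959
0.13527003210807323 gate deg 84.86737978003735
```

View pics/scene2.png

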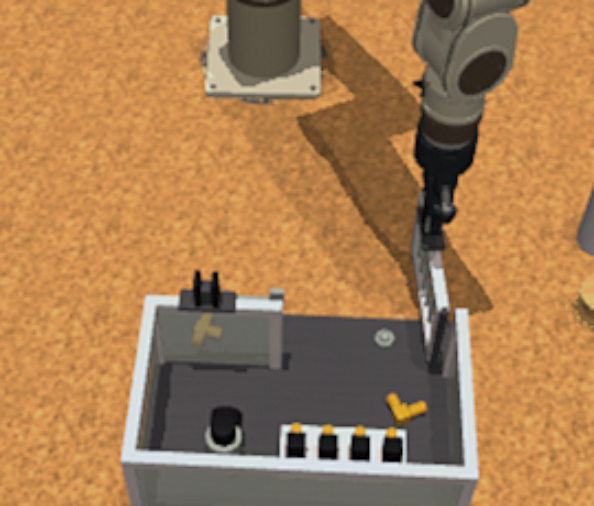

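View pics/top2.png

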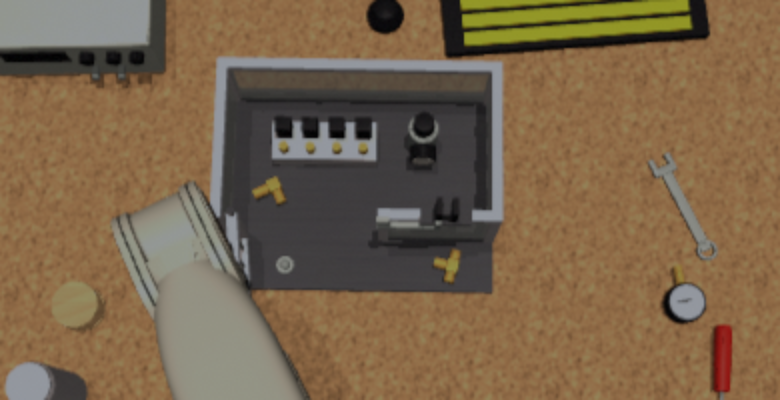

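The gate stands at about 85° with the gripper on its catch at (437,225) in the scene crop. The fence tabs are still in at (207,290), and every loose thing is in its place. Handing in.

```bash
python3 -c "
from h import *
print(bot.job_done())"
```

```text
the job is handed in; nothing more can be done
None
```

I squeezed the fence catch in, then the gate catch, swung the gate past its detent to about 85°, and handed the job in with the gripper still holding it there and the loose things in their places; the hand-in returned no verdict.

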